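Find the slipped balance weight of a rotisserie drum

ROBOT

A 6-joint arm with a two-finger parallel gripper is mounted at the origin on the work surface. World frame = base frame: x ahead of the robot, y to its left, z up, the work surface at z = 0. Lengths are in m, angles in degrees, forces in N, time in s.
With the tool pointing down it reaches from about 0.35 to 0.875 m from the base axis. Payload 4.2 kg.
Tool frame: the origin (TCP) lies between the finger pads; the fingertips stand 17 mm ahead of it and the grasp point (between the pads) lies 2 mm behind it; z points along the fingers, y is the direction in which the jaws open and shut (so a half turn about z gives the same grasp; the last joint's range is limited). The gripper opens to 87 mm and grips with 3 to 60 N. Pads are 19 mm wide; open, the fingers measure 117 mm over their backs; the gripper's body (75 mm by 190 mm) begins 51 mm behind the grasp point.
Start: joints at [85.119, 22.042, 0.453, 0, -68.411, -14.817], TCP at [0.211, 0.588, 0.24] pointing down, gripper open.
Joint ranges: [-179.83, 179.83], [-69.29, 118.12], [-61.27, 80.66], [-181.25, 117.63], [-171.15, -9.14], [-177.46, 177.46]. Speed limits (degrees/s): [159.86, 159.86, 180, 180, 180, 180].

INTERFACE

Orientations are given as a 3x3 rotation matrix whose columns are the frame's x, y, z axes.
In Python, from station import r gives the robot as it stands.
- The arm moves only by the shell command python3 -m creep 'ROWS'. ROWS is JSON, a list of rows, each a list of 7 numbers: the opening, from 0 (shut) to 1 (fully open), then the shift along the tool's x, y, z scaled (see below), then the turn, a rotation vector about the tool's x, y, z scaled (see below). A call has 1 to 5 rows; each row is the pose to reach, as a shift and turn from the pose measured when the call began, along the tool's axes at that moment, turning the shorter way round; what a row does not reach only later rows make up. The controller multiplies each number of a shift by 300 mm and each number of a turn by 180 degrees. A row lasts 1/12 s, in which the tool goes at most 41.7 mm and 7.16 degrees, less where a joint would pass 70% of its speed; a pose out of reach is approached as far as the arm can. A call with a number of a shift or a turn outside -1 to 1 is refused whole. A call with a gripper value outside its range is refused whole. The fingers move at their own pace and stop on an object; the grip force is fixed at half the most. Time passes only in rows, so rows that repeat a pose let the fingers close. It gives the time, the measured TCP pose, the force and the opening at its end, in the units of the state.
- r.sense(): the state, without advancing time (a new reading comes with each control period).
- r.capture(name): name is "scene" or "side" or "wrist"; returns the picture (420x560x3 uint8, blue, green, red); there is no depth.
- r.camera_model(name): a dict with "mtx" (3x3 intrinsics, pixels), "dist" ([k1, k2, p1, p2, k3] as OpenCV has them; the pictures are not rectified), "R" (3x3) and "t" (3): a world point X has camera coordinates R X + t; the wrist camera has in their place "mount" (4x4, takes a point from camera to tool coordinates, whose origin is the TCP and whose axes are the flange's). Camera axes: x right, y down, z forward; pixel columns grow to the right and rows downward; lengths in m; the calibration is good to about 2 mm. A picture is of the moment at which its call begins: read the wrist's pose just before it. camera_model takes no time and is no camera call.
- r.finish_job(): hands the job in, once; it reports no verdict.
Trained networks look in the newest picture that a camera, given by its name, has taken for a name from the list of things; names that differ only in an ending like _2 or _b are one class to them, and where a whole thing is asked for, a point or a joint stands for the part that bears it (a point fixed in the world has none). Each returns a list of dicts, best first, with "score" (0 to 1); they miss things now and then, are a little off and sometimes report something else, mostly with a low value. They report only what shows in the picture. A call takes as long as a camera call.
- r.recognise(camera, target): "rect" ([left, top, right, bottom] as shares, 0 to 1, of the picture: columns of its width, rows of its height, round what is visible of it).
- r.outline_of(camera, target): "pixels" (420x560 bool, what is visible of it) and "rect" ([left, top, right, bottom] as shares, 0 to 1, of the picture: columns of its width, rows of its height, round what is visible of it).
The state is a dict: "time_s": time; "joints": joint angles; "joint_velocities": joint speeds; "effort": joint torques, N m; "tcp_pos": TCP position; "ee_rot": TCP orientation; "wrist_force": force on the tool from outside, world axes, zero at the start; "moment": the same for the moment, N m; "gripper_width": opening from 0.0 (shut) to 1.0 (fully open).
Only numpy, scipy, OpenCV 4.12 (cv2) and the standard library are available. Lean on these libraries where they do the work, as an engineer would, in place of code of your own. Each camera call takes 0.05 s, during which the arm holds its last target.

TASK

The balance weight inside the closed rotisserie drum has slipped round to an unknown place and cannot be seen. Grip the crank handle, turn the drum through one whole turn (either way) to feel where it pulls, then turn it until its heavy side is straight down and finish while still gripping the handle and holding the drum still there, so that a colleague can mark the spot. Leave the other things on the counter where they are.

Things in the scene. Friction and masses are not known exactly. Their poses are not given: they have to be found in the camera images.
- stand: dark steel stand (base plate 200 x 270 mm, two uprights) carrying a closed round steel drum, 180 mm in diameter, 190 mm long, lying level, axle 170 mm above the table. Origin on the table under the drum's middle, z up, y along the axle; the crank is at the -y end. Hidden in the drum: a weight of about 0.4 kg, 60 mm from the axle, at an unknown angle from the crank; it does not shift in the drum
- axle_end (a point): point on the drum's axle line, in the middle of the circle that the crank handle's middle sweeps, 170 mm above the table, 205 mm from the drum's middle; fixed to the stand. Its y axis runs along the axle from the crank towards the drum, its z axis up, its x axis level and square to the axle
- grip_mid (a point): middle of the crank handle: a round dark wooden sleeve, 24 mm thick, 100 mm long, parallel to the axle, 60 mm out from it; the flat crank web behind it is 60 mm from this middle, towards the drum. The sleeve turns freely on its pin, so a gripper can keep its orientation while carrying it round (this point's own axes turn with the sleeve)
- drum (a joint): crank angle q, rad, counting on past whole turns: the handle's middle is 60 mm x sin q along axle_end's x and 60 mm x cos q above axle_end (q = 0: handle on top). Stiff bearings: it stays where it is left and takes a steady 5 to 6 N at the handle to turn; the weight adds or takes off 3 to 5 N at most, as it rises or sinks. Drum and crank themselves are balanced
- spanner_grip (a point): small steel spanner, 130 mm long, lying on the stand's base plate under the drum: leave it
- spice_jar: spice jar, 52 mm across, 90 mm tall, origin under its middle: leave it
- bowl: steel bowl, 150 mm across, 60 mm tall, origin under its middle: leave it
- pepper_mill: wooden pepper mill, 56 mm across, 170 mm tall, origin under its middle: leave it
- tongs: steel tongs lying flat, about 250 mm long, 12 mm high, origin under the middle: leave them
- brush: basting brush lying flat, 200 mm long, origin under it: leave it
- sauce_bottle: amber glass bottle, 64 mm across, 170 mm tall, origin under its middle: leave it

How it is judged:
By the outcome, as a careful person would: the job done as asked, in the order asked, and still so for the second after the job is handed in, while the arm keeps its last pose, push and grip.
It also fails if it takes over 58 s, if anything falls off the work surface, if the arm or the gripper's body presses on something with over 40 N, if the wrist force passes 120 N, or if a joint passes its speed limit or range.

## Working session

There is one attempt and no reset: what is moved stays moved. The work goes in short steps, Python scripts to look and compute and a shell command to move; the robot and the scene stay as the last step left them, time stands still between calls to the robot, and variables do not carry over. Pictures are saved under pics/ and viewed, and the job is handed in when it is done.

```bash
ls; mkdir -p pics
python3 - <<'E'
from station import r
import cv2
print(r.sense())
for c in ["scene","side","wrist"]:
    im=r.capture(c); cv2.imwrite(f"pics/{c}0.png",im)
    m=r.camera_model(c); print(c,{k:(v.tolist() if hasattr(v,'tolist') else v) for k,v in m.items()})
    for t in ["stand","grip_mid","drum"]:
        for d in r.recognise(c,t)[:2]: print(c,t,d)
E
```

```text
pics
{'time_s': 0.0, 'joints': array([ 8.51188166e+01,  2.20922507e+01,  3.79396093e-01, -3.06263263e-02,
       -6.84099573e+01, -1.48164883e+01]), 'joint_velocities': array([ 0.00368589,  0.0107692 , -0.02160349, -0.09815631, -0.02528768,
       -0.03273971]), 'effort': array([ 1.23739712e-03, -3.90663278e+01,  1.87404817e+01,  4.21972185e+00,
        1.09983326e-02, -1.94072381e-04]), 'tcp_pos': array([0.21044398, 0.58790491, 0.238437  ]), 'ee_rot': array([[ 9.41417773e-01, -3.37241928e-01, -6.77608332e-04],
       [-3.37242602e-01, -9.41415448e-01, -2.09335587e-03],
       [ 6.80564205e-05,  2.19924082e-03, -9.99997579e-01]]), 'wrist_force': array([ 0.72898845, -0.7228609 ,  0.76233659]), 'moment': array([-0.02739266, -0.01415435,  0.02606151]), 'gripper_width': 0.9971082123786073}
scene {'mtx': [[532.9127277990783, 0.0, 278.27719833601793], [0.0, 532.9127277990783, 210.34370267272342], [0.0, 0.0, 1.0]], 'dist': [-0.1015873308922914, 0.0, 0.0, 0.0, 0.0], 'R': [[-0.7053848101174829, 0.708815200133873, 0.0036444086900460234], [0.5408214631102642, 0.5415134162672179, -0.643642264803
[... 1000 characters left out ...]
core': 0.54}
side grip_mid {'rect': [0.5016, 0.3495, 0.527, 0.4245], 'score': 0.71}
side drum {'rect': [0.3937, 0.3602, 0.5546, 0.6648], 'score': 0.76}
side drum {'rect': [0.5089, 0.6324, 0.5271, 0.6733], 'score': 0.24}
wrist {'mtx': [[316.21395843848074, 0.0, 277.3921860809116], [0.0, 316.21395843848074, 209.84930420496391], [0.0, 0.0, 1.0]], 'dist': [-0.030836156173705487, 0.0, 0.0, 0.0, 0.0], 'mount': [[0.00029063465549101586, -0.9686294672378688, -0.24850929706950411, 0.06802468454394166], [0.9999992370402024, -1.6844237170832303e-05, 0.00123516609577574, 0.000385428568339341], [-0.001200604226840543, -0.24850946644897393, 0.9686287233170077, -0.14485336124332504], [0.0, 0.0, 0.0, 1.0]]}
```

View pics/scene0.png

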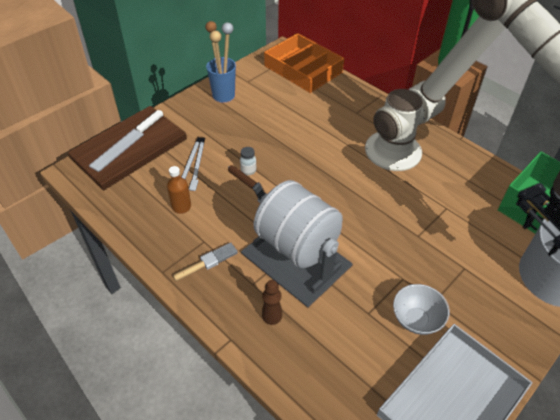

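View pics/side0.png

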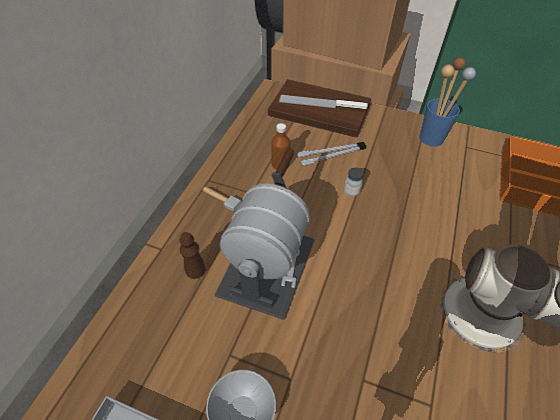

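View pics/wrist0.png

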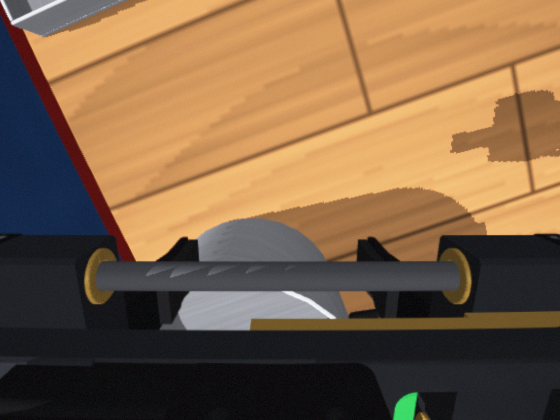

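Run:
```python
import cv2
im=cv2.imread("pics/scene0.png"); cv2.imwrite("pics/sc_crop.png",cv2.resize(im[140:310,210:370],None,fx=4.5,fy=3.5*4.5/3.5*0+3.5,interpolation=cv2.INTER_CUBIC) if 0 else cv2.resize(im[150:300,215:365],None,fx=4,fy=4,interpolation=cv2.INTER_CUBIC))
im=cv2.imread("pics/side0.png"); cv2.imwrite("pics/sd_crop.png",cv2.resize(im[165:320,190:340],None,fx=3.8,fy=3.8,interpolation=cv2.INTER_CUBIC))
```

```text
(no output)
```

View pics/sc_crop.png

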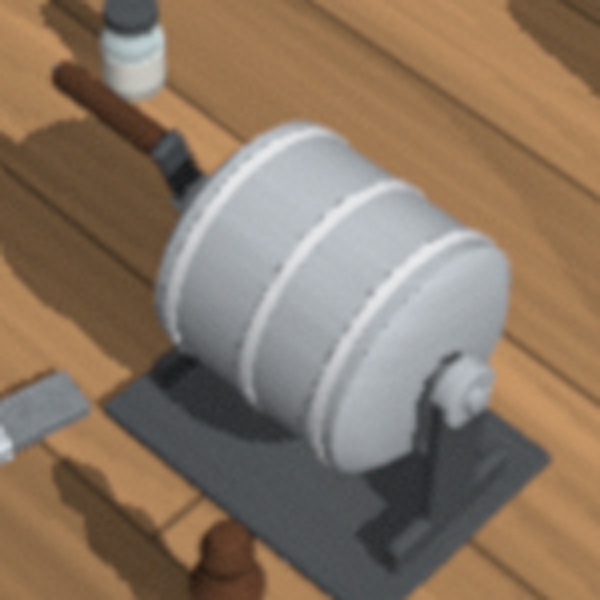

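View pics/sd_crop.png

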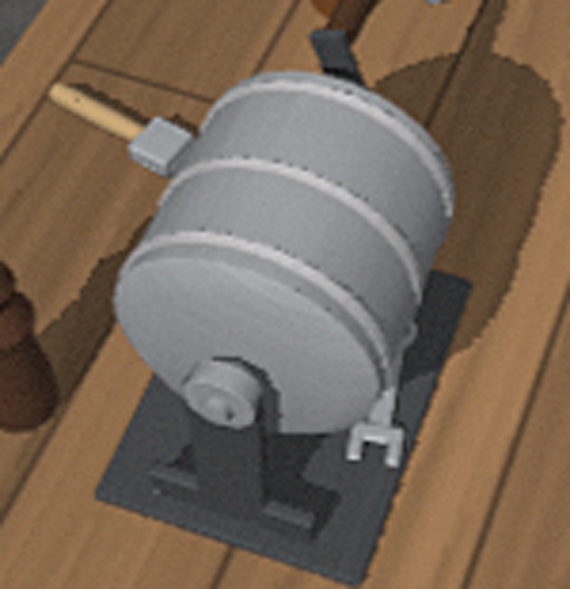

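```bash
cat > h.py <<'E'
import numpy as np, cv2
from station import r
def proj(c,X):
    m=r.camera_model(c); R=np.array(m["R"]);t=np.array(m["t"])
    p,_=cv2.projectPoints(np.array(X,float).reshape(-1,3),cv2.Rodrigues(R)[0],t,np.array(m["mtx"]),np.array(m["dist"]));return p.reshape(-1,2)
E
cat > fit.py <<'E'
from h import *
from scipy.optimize import least_squares
obs=[("scene",(.1,-.135),(241.25,252)),("scene",(.1,.135),(308,299)),("scene",(-.1,.135),(352.5,264.5)),
("side",(-.1,.135),(284.7,318.4)),("side",(.1,.135),(215.5,294.7)),("side",(-.1,-.135),(313.7,240))]
def W(p,s):
    x,y,a=p[:3];c,n=np.cos(a),np.sin(a)
    return np.array([x+c*s[0]-n*s[1],y+n*s[0]+c*s[1],s[2]])
def res(p):
    e=[]
    for c,s,u in obs: e+=list(proj(c,W(p,(*s,p[3])))[0]-u)
    q=p[4]; hx,hz=.06*np.sin(q),.17+.06*np.cos(q)
    e+=list(proj("scene",W(p,(hx,-.255,hz)))[0]-(231.5,169.5))
    e+=list(proj("scene",W(p,(hx,-.155,hz)))[0]-(255,184.5))
    return np.array(e)
for q0 in (-2,-1,0,1,2):
    f=least_squares(res,[.6,.1,0,.01,q0]); print(q0,f.x.round(4),f.cost, f.fun.round(1))
E
python3 fit.py
```

```text
-2 [ 0.5859  0.0633  0.0873 -0.0092 -1.8831] 169.4926914136244 [-5.6  3.5 -1.4  7.2 -4.7 -3.4  4.3 -3.9  2.6  0.6 -1.7 -4.9  7.3  1.3
  8.9  2.1]
-1 [0.579  0.0818 0.0147 0.0137 0.3749] 42.51103404475208 [ 0.5 -2.   1.3  6.5  2.4 -2.2  0.1  0.8 -1.3 -0.2  1.7 -1.3 -2.6 -3.3
 -1.5 -0.3]
0 [0.579  0.0818 0.0147 0.0137 0.3749] 42.51103404482324 [ 0.5 -2.   1.3  6.5  2.4 -2.2  0.1  0.8 -1.3 -0.2  1.7 -1.3 -2.6 -3.3
 -1.5 -0.3]
1 [0.579  0.0818 0.0147 0.0137 0.3749] 42.51103404590429 [ 0.5 -2.   1.3  6.5  2.4 -2.2  0.1  0.8 -1.3 -0.2  1.7 -1.3 -2.6 -3.3
 -1.5 -0.3]
2 [0.579  0.0818 0.0147 0.0137 0.3749] 42.51103404635087 [ 0.5 -2.   1.3  6.5  2.4 -2.2  0.1  0.8 -1.3 -0.2  1.7 -1.3 -2.6 -3.3
 -1.5 -0.3]
```

```bash
sed -i 's/("scene",(.1,.135),(308,299)),//' fit.py
cat >> fit.py <<'E'
p=f.x
a=W(p,(0,-.205,.17)); g=W(p,(.06*np.sin(p[4]),-.205,.17+.06*np.cos(p[4])))
print("axle_end",a,"grip",g)
S=cv2.imread("pics/scene0.png");D=cv2.imread("pics/side0.png")
for c,I in (("scene",S),("side",D)):
    q=p[4];hx,hz=.06*np.sin(q),.17+.06*np.cos(q)
    pts=[(sx*.1,sy*.135,p[3]) for sx in(-1,1) for sy in (-1,1)]+[(hx,-.255,hz),(hx,-.155,hz)]
    pts+=[(.09*np.sin(t),y,.17+.09*np.cos(t)) for y in (-.095,.095) for t in np.arange(0,6.28,.1)]
    for s in pts:
        u=proj(c,W(p,s))[0]; cv2.circle(I,(int(u[0].round()),int(u[1].round())),1,(0,255,0),-1)
    I=I[150:310,200:360]; cv2.imwrite(f"pics/fit_{c}.png",cv2.resize(I,None,fx=3.7,fy=3.7))
E
python3 fit.py; cd pics; python3 -c "
import cv2,numpy as np
cv2.imwrite('fit.png',cv2.resize(np.hstack([cv2.imread('fit_scene.png'),cv2.imread('fit_side.png')]),(800,400)))"
```

```text
-2 [ 0.5884  0.0615  0.0752 -0.019  -1.9004] 133.50249728996863 [-6.3  5.  -6.1 -0.9  2.8 -3.   2.1  0.8 -2.1 -3.3  7.1  1.3  8.4  2.2]Traceback (most recent call last):
  File "fit.py", line 16, in <module>
    f=least_squares(res,[.6,.1,0,.01,q0]); print(q0,f.x.round(4),f.cost, f.fun.round(1))
    return func(*args, **kwargs)
    result = trf(vector_fun.fun, vector_fun.jac, x0, f0, J0, lb, ub, ftol, xtol,
                 gtol, max_nfev, x_scale, loss_function, tr_solver,
                 tr_options.copy(), verbose, callback=callback_wrapped)
    return trf_no_bounds(
        fun, jac, x0, f0, J0, ftol, xtol, gtol, max_nfev, x_scale,
        loss_function, tr_solver, tr_options, verbose, callback=callback)
    f_new = fun(x_new)
    self._update_fun()
    ~~~~~~~~~~~~~~~~^^
    self.f = self.fun_wrapped(xp_copy(self.x))
             ~~~~~~~~~~~~~~~~^^^^^^^^^^^^^^^^^
    return np.atleast_1d(self.fun(x))
                         ~~~~~~~~^^^
    return self.f(x, *self.args, **self.kwargs)
           ~~~~~~^^^^^^^^^^^^^^^^^^^^^^^^^^^^^^
  File "fit.py", line 10, in res
    for c,s,u in obs: e+=list(proj(c,W(p,(*s,p[3])))[0]-u)
                              ~~~~^^^^^^^^^^^^^^^^^^
  File "h.py", line 4, in proj
    m=r.camera_model(c); R=np.array(m["R"]);t=np.array(m["t"])
ValueError: time passes only in moves, steps and waits
[ WARN:0@0.024] global loadsave.cpp:275 findDecoder imread_('fit_scene.png'): can't open/read file: check file path/integrity
[ WARN:0@0.025] global loadsave.cpp:275 findDecoder imread_('fit_side.png'): can't open/read file: check file path/integrity
Traceback (most recent call last):
cv2.error: OpenCV(4.12.0) :-1: error: (-5:Bad argument) in function 'resize'
> Overload resolution failed:
>  - src data type = object is not supported
>  - Expected Ptr<cv::UMat> for argument 'src'
```

```bash
cat > h.py <<'E'
import numpy as np, cv2
CM={"scene":{'mtx': [[532.9127277990783, 0.0, 278.27719833601793], [0.0, 532.9127277990783, 210.34370267272342], [0.0, 0.0, 1.0]], 'dist': [-0.1015873308922914, 0.0, 0.0, 0.0, 0.0], 'R': [[-0.7053848101174829, 0.708815200133873, 0.0036444086900460234], [0.5408214631102642, 0.5415134162672179, -0.6436422648038892], [-0.4581969169416088, -0.45204450230235566, -0.765317811920917]], 't': [0.40820471103487105, -0.2135325983060888, 1.8823103986274108]},
"side":{'mtx': [[405.55300706068857, 0.0, 277.12438089678886], [0.0, 405.55300706068857, 212.30280834123857], [0.0, 0.0, 1.0]], 'dist': [-0.017090980970709827, 0.0, 0.0, 0.0, 0.0], 'R': [[-0.9328392622926708, -0.36021100804258527, 0.0076772658029889895], [-0.2837353261433745, 0.7213240604445493, -0.6318115735898648], [0.22204768727365315, -0.5915569537320418, -0.775083992266444]], 't': [0.5421960608795203, 0.26246167807723675, 1.0695282081471178]},
"wrist":{'mtx': [[316.21395843848074, 0.0, 277.3921860809116], [0.0, 316.21395843848074, 209.84930420496391], [0.0, 0.0, 1.0]], 'dist': [-0.030836156173705487, 0.0, 0.0, 0.0, 0.0], 'mount': [[0.00029063465549101586, -0.9686294672378688, -0.24850929706950411, 0.06802468454394166], [0.9999992370402024, -1.6844237170832303e-05, 0.00123516609577574, 0.000385428568339341], [-0.001200604226840543, -0.24850946644897393, 0.9686287233170077, -0.14485336124332504], [0.0, 0.0, 0.0, 1.0]]}}
for m in CM.values():
    for k in m: m[k]=np.array(m[k])
def wristRt(pos,rot):
    M=CM["wrist"]["mount"]; Rwc=np.array(rot)@M[:3,:3]; o=np.array(rot)@M[:3,3]+pos
    return Rwc.T,-Rwc.T@o
def proj(c,X,Rt=None):
    m=CM[c]; R,t=Rt if Rt else (m["R"],m["t"])
    p,_=cv2.projectPoints(np.array(X,float).reshape(-1,3),cv2.Rodrigues(R)[0],t,m["mtx"],m["dist"]);return p.reshape(-1,2)
E
python3 fit.py; cd pics; python3 -c "
import cv2,numpy as np
cv2.imwrite('fit.png',cv2.resize(np.hstack([cv2.imread('fit_scene.png'),cv2.imread('fit_side.png')]),(800,400)))"
```

```text
-2 [ 0.5884  0.0615  0.0752 -0.019  -1.9004] 133.50249728996863 [-6.3  5.  -6.1 -0.9  2.8 -3.   2.1  0.8 -2.1 -3.3  7.1  1.3  8.4  2.2]
-1 [0.5812 0.0831 0.0211 0.009  0.3221] 15.682383939549965 [ 0.2 -0.1  2.1 -0.9 -0.5  1.6 -1.9  1.1  0.6 -0.5 -2.5 -3.2 -1.2 -0.3]
0 [0.5812 0.0831 0.0211 0.009  0.3221] 15.6823839396324 [ 0.2 -0.1  2.1 -0.9 -0.5  1.6 -1.9  1.1  0.6 -0.5 -2.5 -3.2 -1.2 -0.3]
1 [0.5812 0.0831 0.0211 0.009  0.3221] 15.682383940051253 [ 0.2 -0.1  2.1 -0.9 -0.5  1.6 -1.9  1.1  0.6 -0.5 -2.5 -3.2 -1.2 -0.3]
2 [0.5812 0.0831 0.0211 0.009  0.3221] 15.682383940183847 [ 0.2 -0.1  2.1 -0.9 -0.5  1.6 -1.9  1.1  0.6 -0.5 -2.5 -3.2 -1.2 -0.3]
axle_end [ 0.58556832 -0.12180598  0.17      ] grip [ 0.60455945 -0.12140523  0.22691376]
```

View pics/fit.png

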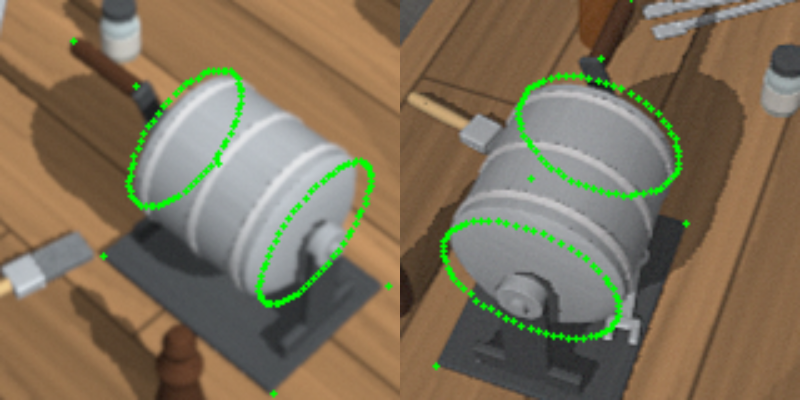

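```bash
python3 -m creep '[[1,0.1,0.1,-0.1,0,0,0.035],[1,0.2,0.18,-0.18,0,0,0.07],[1,0.3,0.26,-0.26,0,0,0.11],[1,0.4,0.33,-0.34,0,0,0.15],[1,0.43,0.4,-0.42,0,0,0.19]]'
```

```text
time_s: 1.02
tcp_pos: [0.2906, 0.4369, 0.359]
ee_rot: [[0.585, -0.811, -0.001], [-0.811, -0.585, -0.002], [0.001, 0.002, -1.0]]
wrist_force: [0.4, 0.8, -0.4]
gripper_width: 0.999
```

```bash
python3 -m creep '[[1,0.7,0.09,-0.14,0,0,0.04],[1,0.7,0.09,-0.14,0,0,0.08],[1,0.7,0.09,-0.14,0,0,0.12],[1,0.7,0.09,-0.14,0,0,0.16],[1,0.7,0.09,-0.14,0,0,0.2]]'
```

```text
time_s: 1.43
tcp_pos: [0.3874, 0.2572, 0.4004]
ee_rot: [[0.002, -1.0, 0.0], [-1.0, -0.002, -0.001], [0.001, -0.0, -1.0]]
wrist_force: [1.6, 0.7, 0.0]
gripper_width: 0.999
```

```bash
for i in 1; do python3 -m creep '[[1,0.95,-0.52,0,0,0,0],[1,0.95,-0.52,0,0,0,0],[1,0.95,-0.52,0,0,0,0],[1,0.95,-0.52,0,0,0,0],[1,0.95,-0.52,0,0,0,0]]'; done
```

```text
time_s: 1.85
tcp_pos: [0.4874, 0.0743, 0.4007]
ee_rot: [[0.002, -1.0, 0.001], [-1.0, -0.002, -0.001], [0.001, -0.001, -1.0]]
wrist_force: [0.2, 0.9, 0.0]
gripper_width: 1.0
```

```bash
python3 -m creep '[[1,0.7,-0.38,0,0,0,0],[1,0.7,-0.38,0,0,0,0],[1,0.7,-0.38,0,0,0,0],[1,0.7,-0.38,0,0,0,0],[1,0.7,-0.38,0,0,0,0]]'
python3 - <<'E'
from station import r
import cv2,json
s=r.sense(); im=r.capture("wrist"); cv2.imwrite("pics/w1.png",im)
print(s["tcp_pos"],s["ee_rot"].tolist()); json.dump([s["tcp_pos"].tolist(),s["ee_rot"].tolist()],open("w1.json","w"))
for d in r.recognise("wrist","grip_mid")[:2]: print(d)
E
```

```text
time_s: 2.27
tcp_pos: [0.5867, -0.1089, 0.4011]
ee_rot: [[0.002, -1.0, 0.002], [-1.0, -0.002, -0.0], [0.0, -0.002, -1.0]]
wrist_force: [1.1, 0.6, 0.4]
gripper_width: 1.003
[ 0.58673475 -0.10889623  0.40111966] [[0.0017204743812017694, -0.9999970387225099, 0.0017211955480725693], [-0.9999984287983645, -0.0017212067085427799, -0.00042408521408794793], [0.00042704649157800507, -0.00172046321598105, -0.9999984288175741]]
{'rect': [0.4477, 0.3331, 0.4905, 0.5714], 'score': 0.9}
```

View pics/w1.png

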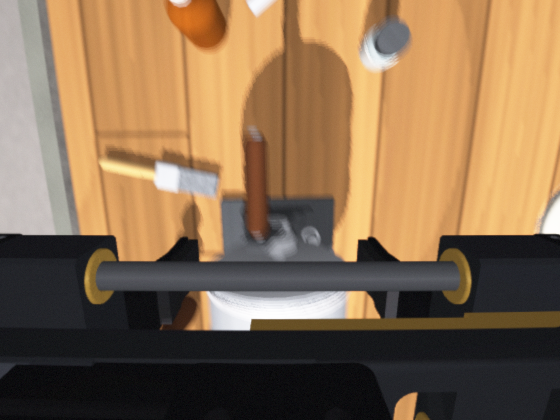

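Run:
```python
import cv2
im=cv2.imread("pics/w1.png"); cv2.imwrite("pics/w1c.png",cv2.resize(im[110:270,200:360],None,fx=3.7,fy=3.7,interpolation=cv2.INTER_CUBIC))
```

```text
(no output)
```

View pics/w1c.png

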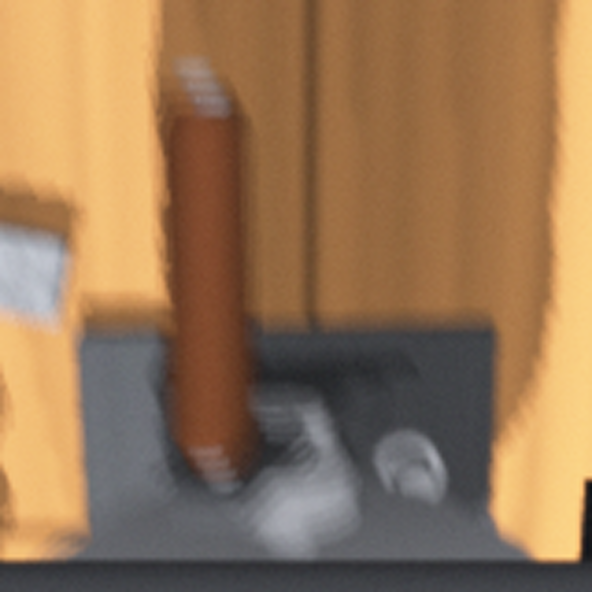

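```bash
python3 -m creep '[[1,0.1,0,0,0,0,0],[1,0.1,0,0,0,0,0],[1,0.1,0,0,0,0,0],[1,0.1,0,0,0,0,0]]'
python3 - <<'E'
from station import r
import cv2,json
s=r.sense(); im=r.capture("wrist"); cv2.imwrite("pics/w2.png",im)
print(s["tcp_pos"],s["joint_velocities"].round(1)); json.dump([s["tcp_pos"].tolist(),s["ee_rot"].tolist()],open("w1.json","w"))
cv2.imwrite("pics/w2c.png",cv2.resize(im[110:270,200:360],None,fx=3.7,fy=3.7,interpolation=cv2.INTER_CUBIC))
E
```

```text
time_s: 2.7
tcp_pos: [0.5876, -0.1411, 0.3987]
ee_rot: [[-0.005, -1.0, -0.002], [-1.0, 0.005, -0.001], [0.001, 0.002, -1.0]]
wrist_force: [-1.3, 0.1, 0.3]
gripper_width: 1.004
[ 0.58755777 -0.14110319  0.39867732] [ 1.1 -0.5 -0.   0.  -0.   0. ]
```

View pics/w2c.png

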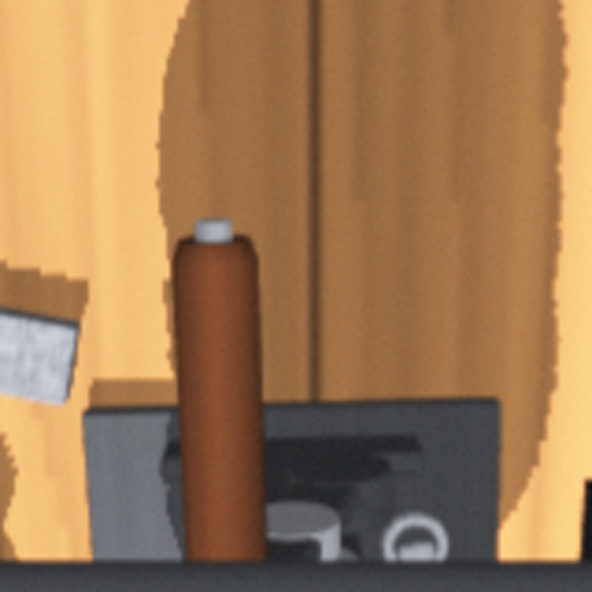

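```bash
cat > fit2.py <<'E'
exec(open('fit.py').read().split("for q0")[0])
import json
pos,rot=json.load(open('w1.json')); Rt=wristRt(np.array(pos),np.array(rot))
wobs=[((.1,-.135),(223,220.8)),((-.1,-.135),(334.9,217.8))]
def res2(p):
    e=list(res(p))
    for s,u in wobs: e+=list(proj("wrist",W(p,(*s,p[3])),Rt)[0]-u)
    q=p[4]; hx,hz=.06*np.sin(q),.17+.06*np.cos(q)
    e+=list(1.0*(proj("wrist",W(p,(hx,-.255,hz)),Rt)[0]-(258.4,177)))
    # axis at row 260
    P=proj("wrist",[W(p,(hx,y,hz)) for y in np.linspace(-.2,-.1,41)],Rt)
    e.append(np.interp(260,P[:,1],P[:,0])-261)
    e.append((p[3]-.010)*1000/3)
    return np.array(e)
f=least_squares(res2,[.58,.08,0.02,.01,.3],loss='soft_l1'); p=f.x; print(p.round(4),f.fun.round(1))
a=W(p,(0,-.205,.17)); g=W(p,(.06*np.sin(p[4]),-.205,.17+.06*np.cos(p[4])))
print("axle_end",a.round(4),"grip",g.round(4))
I=cv2.imread("pics/w2.png")
q=p[4];hx,hz=.06*np.sin(q),.17+.06*np.cos(q)
pts=[(sx*.1,sy*.135,p[3]) for sx in(-1,1) for sy in (-1,1)]+[(hx+d,y,hz) for d in(-.012,.012) for y in np.linspace(-.255,-.155,11)]
pts+=[(.09*np.sin(t),y,.17+.09*np.cos(t)) for y in (-.095,) for t in np.arange(0,6.28,.1)]
for s in pts:
    u=proj("wrist",W(p,s),Rt)[0]; cv2.circle(I,(int(u[0].round()),int(u[1].round())),1,(0,255,0),-1)
cv2.imwrite("pics/fit_w.png",I)
E
python3 fit2.py
```

```text
[0.5812 0.0826 0.0186 0.0069 0.3354] [ 0.2  0.1  1.9 -0.5 -0.6  1.8 -1.8  1.2  0.7 -0.2 -2.6 -3.2 -1.4 -0.3
 -0.7  1.   0.5  1.4 -0.4 -9.7  0.6 -1. ]
axle_end [ 0.585  -0.1224  0.17  ] grip [ 0.6048 -0.122   0.2267]
```

View pics/fit_w.png

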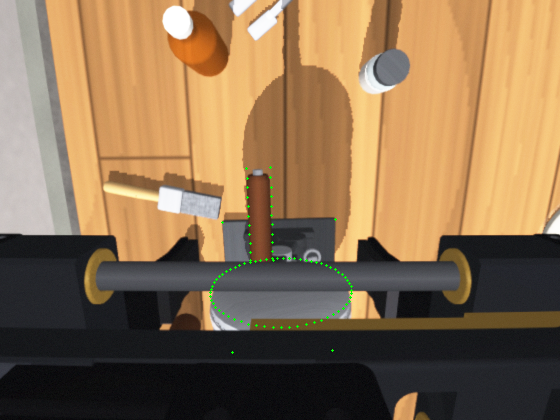

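Run:
```python
exec(open('fit2.py').read().split("wobs=")[0])
m=CM["scene"];w=CM["wrist"]
def tri(us,uw):
    P1=np.hstack([m["R"],m["t"][:,None]]);P2=np.hstack([Rt[0],Rt[1][:,None]])
    a=cv2.undistortPoints(np.array([[us]],float),m["mtx"],m["dist"]).reshape(2,1);b=cv2.undistortPoints(np.array([[uw]],float),w["mtx"],w["dist"]).reshape(2,1)
    X=cv2.triangulatePoints(P1,P2,a,b).ravel();X=X[:3]/X[3]
    print(X.round(4),proj("scene",X)-us,proj("wrist",X,Rt)-uw)
tri((231.5,169.5),(258.4,177)); tri((230,168),(258.4,172))
```

```text
[ 0.6057 -0.1614  0.2212] [[-0.03933163  0.00584793]] [[0.08954644 0.06324299]]
[ 0.6058 -0.1671  0.2234] [[ 0.07920193 -0.01104224]] [[-0.18163243 -0.1291024 ]]
```

```bash
python3 -m creep '[[1,-0.08,-0.055,0.1,0,0,-0.0075],[1,-0.085,-0.058,0.23,0,0,-0.0075],[1,-0.085,-0.058,0.35,0,0,-0.0075],[1,-0.085,-0.058,0.45,0,0,-0.0075],[1,-0.085,-0.058,0.5,0,0,-0.0075]]'
python3 - <<'E'
from station import r
import cv2,json
s=r.sense(); im=r.capture("wrist"); cv2.imwrite("pics/w3.png",im)
im=r.capture("scene");cv2.imwrite("pics/s3.png",cv2.resize(im[100:300,180:400],None,fx=3,fy=3))
print(s["tcp_pos"],s["wrist_force"])
E
```

```text
time_s: 3.17
tcp_pos: [0.6027, -0.1136, 0.2446]
ee_rot: [[0.021, -1.0, -0.008], [-1.0, -0.021, -0.0], [-0.0, 0.008, -1.0]]
wrist_force: [-0.1, 0.5, 0.2]
gripper_width: 1.002
[ 0.60268996 -0.11361413  0.24459501] [-0.08285757  0.54582094  0.23608738]
```

View pics/w3.png

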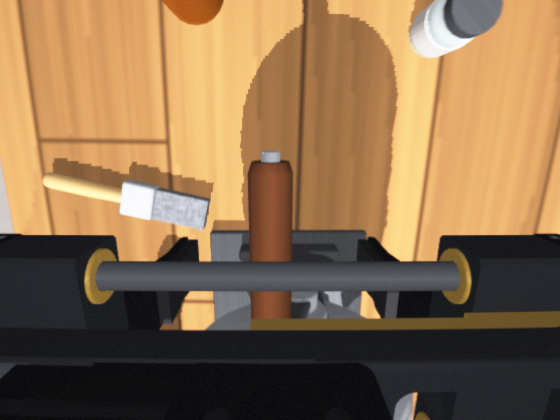

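View pics/s3.png

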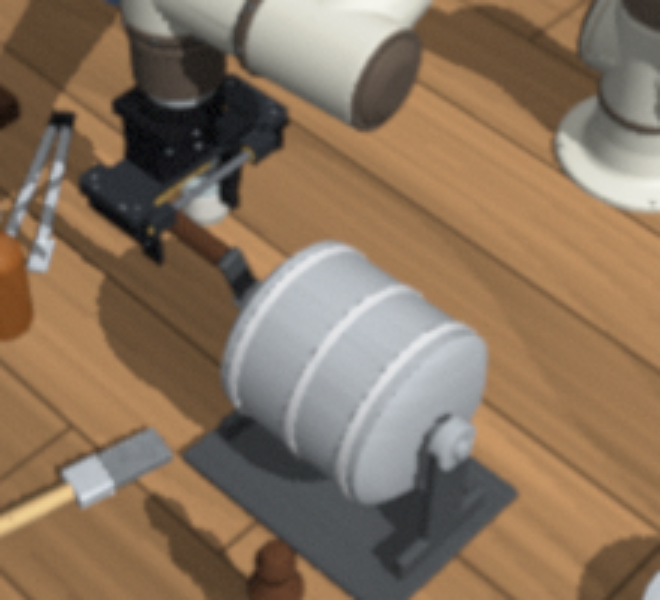

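```bash
python3 -m creep '[[1,-0.003,-0.012,0.05,0,0,0],[1,-0.003,-0.012,0.086,0,0,0],[1,-0.003,-0.012,0.086,0,0,0],[0.1,-0.003,-0.012,0.086,0,0,0],[0.1,-0.003,-0.012,0.086,0,0,0]]';  python3 -m creep '[[0,0,0,0,0,0,0],[0,0,0,0,0,0,0],[0,0,0,0,0,0,0],[0,0,0,0,0,0,0],[0,0,0,0,0,0,0]]'
```

```text
time_s: 3.68
tcp_pos: [0.6071, -0.1131, 0.2213]
ee_rot: [[0.022, -1.0, -0.006], [-1.0, -0.022, -0.001], [0.001, 0.006, -1.0]]
wrist_force: [-0.2, -0.5, -0.1]
gripper_width: 0.916
time_s: 4.1
tcp_pos: [0.6071, -0.1132, 0.2216]
ee_rot: [[0.021, -1.0, -0.006], [-1.0, -0.021, -0.001], [0.001, 0.006, -1.0]]
wrist_force: [-0.1, -0.7, -0.3]
gripper_width: 0.556
```

Run:
```python
from station import r
import cv2,json
s=r.sense(); im=r.capture("wrist"); cv2.imwrite("pics/w4.png",im)
print(s)
```

```text
{'time_s': 4.1, 'joints': array([ 4.46063283e+00,  2.21811391e+01, -2.00363449e+00,  4.90103919e-02,
       -6.61412280e+01, -3.25327289e+00]), 'joint_velocities': array([ 0.02198522,  0.10294366, -0.22899746,  0.05751791, -0.05011519,
        0.03522425]), 'effort': array([ 2.78276784e-03, -3.89255226e+01,  1.84617877e+01,  4.15039703e+00,
        2.03703088e-02, -5.56241484e-04]), 'tcp_pos': array([ 0.60709659, -0.11315273,  0.22155871]), 'ee_rot': array([[ 0.02142208, -0.99975477, -0.00561156],
       [-0.99976991, -0.02141554, -0.00122243],
       [ 0.00110196,  0.00563645, -0.99998351]]), 'wrist_force': array([-0.1433057 , -0.69838024, -0.33441543]), 'moment': array([ 0.08573577, -0.01539912, -0.03925289]), 'gripper_width': 0.5563001306870197}
```

View pics/w4.png

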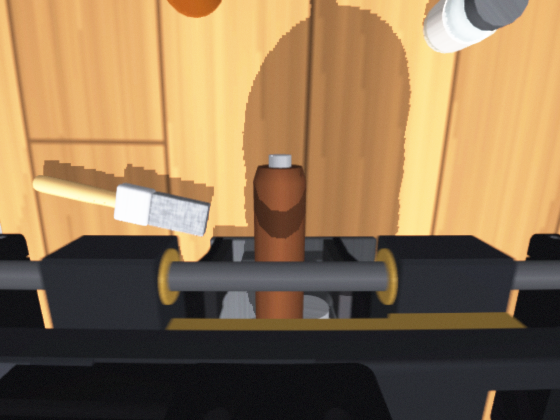

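```bash
python3 -m creep '[[0,0,0,0.01,0,0,0],[0,0,0,0.01,0,0,0],[0,0,0,0.01,0,0,0],[0,0,0,0.01,0,0,0],[0,0,0,0.01,0,0,0]]';  python3 -m creep '[[0,0,0,0,0,0,0],[0,0,0,0,0,0,0],[0,0,0,0,0,0,0]]'
```

```text
time_s: 4.57
tcp_pos: [0.6063, -0.1132, 0.218]
ee_rot: [[0.021, -1.0, -0.008], [-1.0, -0.021, -0.001], [0.001, 0.008, -1.0]]
wrist_force: [-2.4, 0.3, -0.5]
gripper_width: 0.254
time_s: 4.82
tcp_pos: [0.6063, -0.1132, 0.218]
ee_rot: [[0.021, -1.0, -0.008], [-1.0, -0.021, -0.001], [0.001, 0.008, -1.0]]
wrist_force: [-1.2, 0.4, 1.4]
gripper_width: 0.258
```

```bash
cat > nx.py <<'E'
import sys,json,os,numpy as np
from station import r
# usage: nx.py cx cz step_deg
cx,cz,st=map(float,sys.argv[1:4])
s=r.sense()
x,y,z=s["tcp_pos"]; F=s["wrist_force"]
L=json.load(open("log.json")) if os.path.exists("log.json") else []
if not L or L[-1]["t"]!=s["time_s"]:
    L.append(dict(t=s["time_s"],p=[x,y,z],F=F.tolist(),R=s["ee_rot"].tolist(),v=s["joint_velocities"].tolist(),M=s["moment"].tolist(),w=s["gripper_width"])); json.dump(L,open("log.json","w"))
q=np.arctan2(x-cx,z-cz); rad=np.hypot(x-cx,z-cz)
T=np.array([np.cos(q),-np.sin(q)]);N=np.array([np.sin(q),np.cos(q)])
f=np.array([F[0],F[2]])
print("q %.1f rad %.4f Ft %.2f Fr %.2f Fy %.2f y %.4f w %.3f"%(np.degrees(q),rad,f@T,f@N,F[1],y,s["gripper_width"]))
R=s["ee_rot"]; out=[]
for i in range(1,6):
    a=q+np.radians(st)*i
    d=np.array([cx+.06*np.sin(a)-x, -0.1132-y, cz+.06*np.cos(a)-z]); d[1]+= 0.021*(d[0]+x-.606)
    out.append((R.T@d/.3).round(3).tolist())
print(out)
E
python3 nx.py 0.585 0.163 4
```

```text
q 21.2 rad 0.0590 Ft -1.62 Fr 0.83 Fy 0.43 y -0.1132 w 0.258
[[0.0, -0.014, 0.002], [0.0, -0.027, 0.008], [0.0, -0.039, 0.016], [0.0, -0.05, 0.024], [-0.0, -0.061, 0.032]]
```

```bash
python3 -m creep '[[0,0,-0.014,0.003,0,0,0],[0,0,-0.027,0.008,0,0,0],[0,0,-0.039,0.016,0,0,0],[0,0,-0.05,0.024,0,0,0],[0,0,-0.061,0.032,0,0,0]]'; python3 nx.py 0.585 0.163 4
```

```text
time_s: 5.23
tcp_pos: [0.6242, -0.1128, 0.2083]
ee_rot: [[0.021, -1.0, -0.009], [-1.0, -0.021, -0.001], [0.001, 0.009, -1.0]]
wrist_force: [-4.3, 0.3, 1.0]
gripper_width: 0.253
q 40.8 rad 0.0599 Ft -3.92 Fr -2.07 Fy 0.25 y -0.1128 w 0.253
[[0.0, -0.011, 0.009], [0.0, -0.02, 0.019], [0.0, -0.029, 0.03], [-0.0, -0.037, 0.041], [-0.0, -0.045, 0.053]]
```

```bash
python3 -m creep '[[0,0,-0.011,0.009,0,0,0],[0,0,-0.02,0.019,0,0,0],[0,0,-0.029,0.03,0,0,0],[0,0,-0.037,0.041,0,0,0],[0,0,-0.045,0.053,0,0,0]]'; python3 nx.py 0.585 0.163 4
```

```text
time_s: 5.65
tcp_pos: [0.6384, -0.1125, 0.1923]
ee_rot: [[0.021, -1.0, -0.008], [-1.0, -0.021, -0.001], [0.001, 0.008, -1.0]]
wrist_force: [-2.1, 0.2, 2.5]
gripper_width: 0.255
q 61.2 rad 0.0609 Ft -3.26 Fr -0.66 Fy 0.19 y -0.1125 w 0.255
[[0.0, -0.004, 0.014], [0.0, -0.009, 0.027], [0.0, -0.014, 0.04], [0.0, -0.018, 0.053], [-0.0, -0.02, 0.067]]
```

```bash
python3 -m creep '[[0,0,-0.006,0.013,0,0,0],[0,0,-0.011,0.027,0,0,0],[0,0,-0.016,0.04,0,0,0],[0,0,-0.02,0.053,0,0,0],[0,0,-0.022,0.067,0,0,0]]'; python3 nx.py 0.585 0.163 4
python3 - <<'E'
import json,numpy as np
from scipy.optimize import least_squares
P=np.array([l["p"] for l in json.load(open("log.json"))])
f=least_squares(lambda c:np.hypot(P[:,0]-c[0],P[:,2]-c[1])-.06,[.585,.163]);print(f.x,f.fun)
E
```

```text
time_s: 6.07
tcp_pos: [0.646, -0.1124, 0.1722]
ee_rot: [[0.022, -1.0, -0.005], [-1.0, -0.022, -0.001], [0.001, 0.005, -1.0]]
wrist_force: [0.6, 1.2, 2.7]
gripper_width: 0.256
q 81.5 rad 0.0617 Ft -2.58 Fr 1.02 Fy 1.18 y -0.1124 w 0.256
[[-0.0, 0.004, 0.015], [-0.0, 0.003, 0.029], [-0.0, 0.004, 0.043], [-0.0, 0.005, 0.057], [-0.0, 0.007, 0.07]]
[0.58703859 0.16117826] [ 1.41791532e-06 -2.94339879e-06  1.99139784e-06 -3.42644236e-07]
```

```bash
python3 nx.py 0.58704 0.16118 4; python3 -m creep '[[0,0,0,0.014,0,0,0],[0,0,0.002,0.028,0,0,0],[0,0,0.004,0.042,0,0,0],[0,0,0.008,0.055,0,0,0],[0,0,0.013,0.068,0,0,0]]'; python3 nx.py 0.58704 0.16118 4
```

```text
q 79.5 rad 0.0600 Ft -2.54 Fr 1.11 Fy 1.18 y -0.1124 w 0.256
[[-0.0, -0.002, 0.014], [-0.0, -0.003, 0.028], [-0.0, -0.004, 0.042], [-0.0, -0.003, 0.056], [-0.0, -0.001, 0.069]]
time_s: 6.48
tcp_pos: [0.6464, -0.1124, 0.1529]
ee_rot: [[0.022, -1.0, 0.007], [-1.0, -0.022, -0.002], [0.002, -0.007, -1.0]]
wrist_force: [10.2, 0.5, 1.6]
gripper_width: 0.257
q 97.9 rad 0.0599 Ft -3.02 Fr 9.87 Fy 0.50 y -0.1124 w 0.257
[[-0.0, 0.002, 0.014], [-0.0, 0.006, 0.027], [-0.0, 0.01, 0.041], [-0.0, 0.015, 0.053], [-0.0, 0.022, 0.066]]
```

```bash
python3 -m creep '[[0,0,0.002,0.014,0,0,0],[0,0,0.006,0.027,0,0,0],[0,0,0.01,0.041,0,0,0],[0,0,0.015,0.053,0,0,0],[0,0,0.022,0.066,0,0,0]]'; python3 nx.py 0.58704 0.16118 4
```

```text
time_s: 6.9
tcp_pos: [0.6398, -0.1125, 0.1324]
ee_rot: [[0.022, -1.0, 0.007], [-1.0, -0.022, -0.002], [0.002, -0.007, -1.0]]
wrist_force: [2.0, -1.0, 1.5]
gripper_width: 0.258
q 118.6 rad 0.0601 Ft -2.30 Fr 0.99 Fy -1.02 y -0.1125 w 0.258
[[-0.0, 0.008, 0.012], [-0.0, 0.016, 0.023], [-0.0, 0.024, 0.034], [-0.0, 0.034, 0.044], [-0.0, 0.044, 0.054]]
```

```bash
python3 -m creep '[[0,0,0.008,0.012,0,0,0],[0,0,0.016,0.023,0,0,0],[0,0,0.025,0.034,0,0,0],[0,0,0.034,0.044,0,0,0],[0,0,0.044,0.054,0,0,0]]'; python3 nx.py 0.58704 0.16118 4
```

```text
time_s: 7.32
tcp_pos: [0.6265, -0.1128, 0.1158]
ee_rot: [[0.022, -1.0, 0.007], [-1.0, -0.022, -0.002], [0.002, -0.007, -1.0]]
wrist_force: [2.5, 0.4, 0.6]
gripper_width: 0.256
q 139.0 rad 0.0601 Ft -2.27 Fr 1.23 Fy 0.37 y -0.1128 w 0.256
[[-0.0, 0.011, 0.008], [-0.0, 0.023, 0.016], [-0.0, 0.035, 0.023], [-0.0, 0.047, 0.03], [-0.0, 0.06, 0.035]]
```

```bash
python3 -m creep '[[0,0,0.011,0.008,0,0,0],[0,0,0.023,0.016,0,0,0],[0,0,0.035,0.023,0,0,0],[0,0,0.047,0.03,0,0,0],[0,0,0.06,0.035,0,0,0]]'; python3 nx.py 0.58704 0.16118 4
```

```text
time_s: 7.73
tcp_pos: [0.6082, -0.1131, 0.105]
ee_rot: [[0.022, -1.0, 0.007], [-1.0, -0.022, -0.002], [0.002, -0.007, -1.0]]
wrist_force: [3.4, 0.5, -1.9]
gripper_width: 0.253
q 159.4 rad 0.0601 Ft -2.54 Fr 3.00 Fy 0.47 y -0.1131 w 0.253
[[-0.0, 0.013, 0.004], [-0.0, 0.027, 0.008], [-0.0, 0.041, 0.01], [-0.0, 0.055, 0.012], [-0.0, 0.068, 0.012]]
```

```bash
python3 -m creep '[[0,0,0.013,0.004,0,0,0],[0,0,0.027,0.008,0,0,0],[0,0,0.041,0.01,0,0,0],[0,0,0.055,0.012,0,0,0],[0,0,0.068,0.012,0,0,0]]'; python3 nx.py 0.58704 0.16118 4
```

```text
time_s: 8.15
tcp_pos: [0.5875, -0.1136, 0.1011]
ee_rot: [[0.022, -1.0, 0.007], [-1.0, -0.022, -0.002], [0.002, -0.007, -1.0]]
wrist_force: [3.4, 0.6, -1.2]
gripper_width: 0.255
q 179.6 rad 0.0600 Ft -3.34 Fr 1.20 Fy 0.65 y -0.1136 w 0.255
[[-0.0, 0.014, -0.001], [-0.0, 0.028, -0.002], [-0.0, 0.042, -0.004], [-0.0, 0.055, -0.008], [-0.0, 0.068, -0.012]]
```

```bash
python3 -m creep '[[0,0,0.014,0,0,0,0],[0,0,0.028,-0.002,0,0,0],[0,0,0.042,-0.004,0,0,0],[0,0,0.055,-0.008,0,0,0],[0,0,0.068,-0.013,0,0,0]]'; python3 nx.py 0.58704 0.16118 4
```

```text
time_s: 8.57
tcp_pos: [0.5665, -0.114, 0.1048]
ee_rot: [[0.022, -1.0, 0.007], [-1.0, -0.022, -0.001], [0.002, -0.007, -1.0]]
wrist_force: [5.3, 0.6, -2.8]
gripper_width: 0.255
q -160.0 rad 0.0600 Ft -5.92 Fr 0.86 Fy 0.57 y -0.1140 w 0.255
[[0.0, 0.013, -0.005], [0.0, 0.025, -0.011], [0.0, 0.037, -0.019], [0.0, 0.049, -0.026], [0.0, 0.06, -0.035]]
```

```bash
python3 -m creep '[[0,0,0.013,-0.005,0,0,0],[0,0,0.025,-0.011,0,0,0],[0,0,0.037,-0.019,0,0,0],[0,0,0.049,-0.026,0,0,0],[0,0,0.06,-0.035,0,0,0]]'; python3 nx.py 0.58704 0.16118 4
```

```text
time_s: 8.98
tcp_pos: [0.5484, -0.1144, 0.1153]
ee_rot: [[0.022, -1.0, 0.007], [-1.0, -0.022, -0.001], [0.002, -0.007, -1.0]]
wrist_force: [5.8, 0.5, -3.4]
gripper_width: 0.257
q -139.9 rad 0.0599 Ft -6.57 Fr -1.14 Fy 0.48 y -0.1144 w 0.257
[[0.0, 0.01, -0.009], [0.0, 0.02, -0.019], [0.0, 0.029, -0.03], [0.0, 0.037, -0.042], [0.0, 0.044, -0.054]]
```

```bash
python3 -m creep '[[0,0,0.01,-0.009,0,0,0],[0,0,0.02,-0.019,0,0,0],[0,0,0.029,-0.03,0,0,0],[0,0,0.037,-0.042,0,0,0],[0,0,0.044,-0.054,0,0,0]]'; python3 nx.py 0.58704 0.16118 4
```

```text
time_s: 9.4
tcp_pos: [0.535, -0.1147, 0.1314]
ee_rot: [[0.022, -1.0, 0.008], [-1.0, -0.022, -0.001], [0.001, -0.008, -1.0]]
wrist_force: [6.2, -0.1, -4.5]
gripper_width: 0.25
q -119.7 rad 0.0600 Ft -6.99 Fr -3.10 Fy -0.09 y -0.1147 w 0.250
[[0.0, 0.007, -0.012], [0.0, 0.012, -0.025], [0.0, 0.017, -0.038], [0.0, 0.02, -0.052], [0.0, 0.023, -0.065]]
```

```bash
python3 -m creep '[[0,0,0.006,-0.012,0,0,0],[0,0,0.012,-0.025,0,0,0],[0,0,0.016,-0.038,0,0,0],[0,0,0.02,-0.052,0,0,0],[0,0,0.022,-0.065,0,0,0]]'; python3 nx.py 0.58704 0.16118 4
```

```text
time_s: 9.82
tcp_pos: [0.5281, -0.1148, 0.1505]
ee_rot: [[0.022, -1.0, 0.008], [-1.0, -0.022, -0.001], [0.001, -0.008, -1.0]]
wrist_force: [6.6, -0.4, -7.6]
gripper_width: 0.253
q -100.3 rad 0.0599 Ft -8.67 Fr -5.14 Fy -0.40 y -0.1148 w 0.253
[[0.0, 0.002, -0.014], [0.0, 0.003, -0.028], [0.0, 0.003, -0.042], [0.0, 0.002, -0.056], [0.0, 0.0, -0.069]]
```

```bash
python3 -m creep '[[0,0,0.001,-0.014,0,0,0],[0,0,0.002,-0.028,0,0,0],[0,0,0.002,-0.042,0,0,0],[0,0,0.001,-0.056,0,0,0],[0,0,-0.001,-0.069,0,0,0]]'; python3 nx.py 0.58704 0.16118 4
```

```text
time_s: 10.23
tcp_pos: [0.5277, -0.1148, 0.1699]
ee_rot: [[0.021, -1.0, 0.007], [-1.0, -0.021, -0.001], [0.001, -0.007, -1.0]]
wrist_force: [7.7, -1.9, -10.4]
gripper_width: 0.257
q -81.6 rad 0.0600 Ft -9.19 Fr -9.13 Fy -1.89 y -0.1148 w 0.257
[[0.0, -0.003, -0.014], [0.0, -0.006, -0.027], [0.0, -0.011, -0.04], [0.0, -0.016, -0.053], [0.0, -0.022, -0.066]]
```

```bash
python3 -m creep '[[0,0,-0.005,-0.014,0,0,0],[0,0,-0.009,-0.028,0,0,0],[0,0,-0.013,-0.041,0,0,0],[0,0,-0.018,-0.054,0,0,0],[0,0,-0.025,-0.067,0,0,0]]'; python3 nx.py 0.58704 0.16118 4
```

```text
time_s: 10.65
tcp_pos: [0.5329, -0.1146, 0.1874]
ee_rot: [[0.02, -1.0, 0.002], [-1.0, -0.02, 0.0], [-0.0, -0.002, -1.0]]
wrist_force: [5.8, -1.7, -13.8]
gripper_width: 0.257
q -64.2 rad 0.0601 Ft -9.84 Fr -11.24 Fy -1.71 y -0.1146 w 0.257
[[0.0, -0.007, -0.012], [0.0, -0.014, -0.024], [0.0, -0.022, -0.035], [0.0, -0.031, -0.046], [0.0, -0.041, -0.056]]
```

```bash
python3 -m creep '[[0,0,-0.01,-0.011,0,0,0],[0,0,-0.019,-0.021,0,0,0],[0,0,-0.028,-0.031,0,0,0],[0,0,-0.037,-0.041,0,0,0],[0,0,-0.047,-0.051,0,0,0]]'; python3 nx.py 0.58704 0.16118 4
```

```text
time_s: 11.07
tcp_pos: [0.5426, -0.1145, 0.2014]
ee_rot: [[0.019, -1.0, -0.01], [-1.0, -0.019, 0.001], [-0.001, 0.01, -1.0]]
wrist_force: [-7.1, 0.5, -5.4]
gripper_width: 0.257
q -47.9 rad 0.0599 Ft -8.80 Fr 1.63 Fy 0.52 y -0.1145 w 0.257
[[0.0, -0.009, -0.01], [0.0, -0.02, -0.02], [-0.0, -0.031, -0.028], [-0.0, -0.042, -0.036], [-0.0, -0.054, -0.043]]
```

```bash
python3 -m creep '[[0,0,-0.011,-0.01,0,0,0],[0,0,-0.022,-0.019,0,0,0],[0,0,-0.033,-0.027,0,0,0],[0,0,-0.044,-0.035,0,0,0],[0,0,-0.056,-0.042,0,0,0]]'; python3 nx.py 0.58704 0.16118 4
```

```text
time_s: 11.48
tcp_pos: [0.5579, -0.1142, 0.2137]
ee_rot: [[0.019, -1.0, -0.015], [-1.0, -0.019, 0.001], [-0.001, 0.015, -1.0]]
wrist_force: [-5.6, 0.2, -7.1]
gripper_width: 0.255
q -29.0 rad 0.0601 Ft -8.34 Fr -3.55 Fy 0.16 y -0.1142 w 0.255
[[0.0, -0.012, -0.006], [0.0, -0.025, -0.012], [-0.0, -0.038, -0.017], [-0.0, -0.052, -0.021], [-0.0, -0.065, -0.023]]
```

```bash
python3 -m creep '[[0,0,-0.012,-0.005,0,0,0],[0,0,-0.025,-0.011,0,0,0],[0,0,-0.038,-0.016,0,0,0],[0,0,-0.052,-0.019,0,0,0],[0,0,-0.066,-0.022,0,0,0]]'; python3 nx.py 0.58704 0.16118 4
```

```text
time_s: 11.9
tcp_pos: [0.5765, -0.1138, 0.2203]
ee_rot: [[0.019, -1.0, -0.019], [-1.0, -0.019, 0.001], [-0.001, 0.019, -1.0]]
wrist_force: [-6.9, 0.8, -5.4]
gripper_width: 0.256
q -10.1 rad 0.0601 Ft -7.73 Fr -4.10 Fy 0.82 y -0.1138 w 0.256
[[0.0, -0.014, -0.002], [0.0, -0.028, -0.003], [0.0, -0.042, -0.004], [0.0, -0.056, -0.003], [0.0, -0.069, -0.001]]
```

```bash
python3 -m creep '[[0,0,-0.014,-0.001,0.001,0,0],[0,0,-0.028,-0.002,0.002,0,0],[0,0,-0.042,-0.002,0.003,0,0],[0,0,-0.056,-0.001,0.004,0,0],[0,0,-0.07,0.001,0.005,0,0]]'; python3 nx.py 0.58704 0.16118 4
```

```text
time_s: 12.32
tcp_pos: [0.5964, -0.1134, 0.2205]
ee_rot: [[0.019, -1.0, -0.006], [-1.0, -0.019, 0.001], [-0.001, 0.006, -1.0]]
wrist_force: [-7.5, -0.0, -2.9]
gripper_width: 0.251
q 9.0 rad 0.0601 Ft -6.97 Fr -4.00 Fy -0.02 y -0.1134 w 0.251
[[0.0, -0.014, 0.003], [0.0, -0.027, 0.006], [0.0, -0.04, 0.011], [0.0, -0.053, 0.016], [0.0, -0.066, 0.022]]
```

```bash
python3 -m creep '[[0,0,-0.014,0.003,0,0,0],[0,0,-0.027,0.007,0,0,0],[0,0,-0.04,0.012,0,0,0],[0,0,-0.053,0.017,0,0,0],[0,0,-0.066,0.023,0,0,0]]'; python3 nx.py 0.58704 0.16118 4
cat > fitF.py <<'E'
import json,numpy as np
from scipy.optimize import least_squares
L=json.load(open("log.json"))
P=np.array([l["p"] for l in L]);F=np.array([l["F"] for l in L])
f=least_squares(lambda c:np.hypot(P[:,0]-c[0],P[:,2]-c[1])-c[2],[.585,.163,.06]);print(f.x,f.fun.std())
c=f.x;q=np.unwrap(np.arctan2(P[:,0]-c[0],P[:,2]-c[1]))
Ft=F[:,0]*np.cos(q)-F[:,2]*np.sin(q);Fr=F[:,0]*np.sin(q)+F[:,2]*np.cos(q)
print(np.degrees(q).round(0)); print(Ft.round(1))
d=np.sign(np.diff(q,append=q[-1]+(q[-1]-q[-2]))); d=np.sign(np.gradient(q))
# F on tool tangential = -(friction*dir) + weight: weight at angle q+phi from top; gravity torque drives handle by m g sin(q+phi)
def go(mu):
    m=np.ones(len(q),bool);m[0]=False
    A=np.c_[-d,np.sin(q),np.cos(q),-d*abs(Fr)*mu][m][:,:3]
    b=(Ft+d*abs(Fr)*mu)[m]
    x,*_=np.linalg.lstsq(A,b,rcond=None); rs=b-A@x
    phi=np.arctan2(x[2],x[1]); amp=np.hypot(x[1],x[2])
    cov=rs.var()*len(b)/(len(b)-3)*np.linalg.inv(A.T@A)
    print(mu,x.round(2),"amp",amp.round(2),"phi",np.degrees(phi).round(1),"q_down",(180-np.degrees(phi))%360,"sd deg",np.degrees(np.sqrt(cov[1,1])/amp).round(1)); print(rs.round(1))
go(0);go(.1)
E
python3 fitF.py
```

```text
time_s: 12.73
tcp_pos: [0.615, -0.113, 0.2144]
ee_rot: [[0.019, -1.0, -0.009], [-1.0, -0.019, 0.001], [-0.001, 0.009, -1.0]]
wrist_force: [-6.8, 0.7, -3.0]
gripper_width: 0.254
q 27.7 rad 0.0601 Ft -4.67 Fr -5.81 Fy 0.68 y -0.1130 w 0.254
[[0.0, -0.012, 0.007], [0.0, -0.024, 0.015], [-0.0, -0.035, 0.023], [-0.0, -0.045, 0.032], [-0.0, -0.055, 0.042]]
[0.58707543 0.16118317 0.06001911] 6.516670695522036e-05
[ 19.  38.  59.  79.  98. 119. 139. 159. 180. 200. 220. 240. 260. 278.
 296. 312. 331. 350. 369. 388.]
[-1.6 -4.  -3.3 -2.5 -3.  -2.3 -2.3 -2.5 -3.3 -5.9 -6.6 -7.  -8.7 -9.2
 -9.8 -8.8 -8.3 -7.7 -7.  -4.7]
0 [ 5.54  3.31 -1.48] amp 3.63 phi -24.1 q_down 204.12520281406637 sd deg 2.7
[ 0.7  0.2  0.  -1.  -0.4 -0.   0.4  0.7 -0.6 -0.   0.7 -0.1 -0.2 -0.7
  0.2  0.1 -0.1 -0.5  0.6]
0.1 [ 5.18  3.18 -1.36] amp 3.46 phi -23.1 q_down 203.13311353718342 sd deg 2.5
[ 0.5 -0.1 -0.1 -0.2 -0.5 -0.1  0.5  0.6 -0.8 -0.3  0.6 -0.1  0.2 -0.1
 -0.2 -0.1 -0.2 -0.5  0.8]
```

```bash
sed -i 's/d=np.sign(np.gradient(q))/d=np.sign(np.diff(q,prepend=q[0]-1))/' fitF.py; python3 nx.py 0.58707 0.16118 -4
```

```text
q 27.7 rad 0.0601 Ft -4.67 Fr -5.81 Fy 0.68 y -0.1130 w 0.254
[[0.0, 0.013, -0.006], [0.0, 0.026, -0.011], [0.0, 0.039, -0.015], [0.0, 0.053, -0.018], [0.0, 0.067, -0.02]]
```

```bash
python3 -m creep '[[0,0,0.013,-0.004,0,0,0],[0,0,0.026,-0.008,0,0,0],[0,0,0.039,-0.011,0,0,0],[0,0,0.053,-0.014,0,0,0],[0,0,0.067,-0.017,0,0,0]]'; python3 nx.py 0.58707 0.16118 -4
```

```text
time_s: 13.15
tcp_pos: [0.5957, -0.1134, 0.2207]
ee_rot: [[0.02, -1.0, -0.006], [-1.0, -0.02, 0.001], [-0.001, 0.006, -1.0]]
wrist_force: [3.6, -1.0, -7.6]
gripper_width: 0.252
q 8.2 rad 0.0601 Ft 4.66 Fr -7.05 Fy -1.00 y -0.1134 w 0.252
[[0.0, 0.014, -0.001], [0.0, 0.028, -0.001], [0.0, 0.042, -0.001], [0.0, 0.056, 0.001], [0.0, 0.069, 0.003]]
```

```bash
python3 -m creep '[[0,0,0.014,0.002,0,0,0],[0,0,0.028,0.005,0,0,0],[0,0,0.042,0.006,0,0,0],[0,0,0.056,0.009,0,0,0],[0,0,0.07,0.011,0,0,0]]'; python3 nx.py 0.58707 0.16118 -4
```

```text
time_s: 13.57
tcp_pos: [0.5757, -0.1138, 0.2199]
ee_rot: [[0.02, -1.0, -0.001], [-1.0, -0.02, -0.0], [0.0, 0.001, -1.0]]
wrist_force: [3.4, 1.2, 3.3]
gripper_width: 0.257
q -11.0 rad 0.0599 Ft 3.99 Fr 2.55 Fy 1.17 y -0.1138 w 0.257
[[0.0, 0.014, 0.003], [0.0, 0.027, 0.007], [0.0, 0.04, 0.012], [0.0, 0.053, 0.018], [0.0, 0.065, 0.024]]
```

```bash
python3 -m creep '[[0,0,0.014,0.003,0,0,0],[0,0,0.027,0.007,0,0,0],[0,0,0.04,0.012,0,0,0],[0,0,0.053,0.018,0,0,0],[0,0,0.065,0.024,0,0,0]]'; python3 nx.py 0.58707 0.16118 -4
```

```text
time_s: 13.98
tcp_pos: [0.5559, -0.1142, 0.2125]
ee_rot: [[0.02, -1.0, -0.001], [-1.0, -0.02, -0.0], [0.0, 0.001, -1.0]]
wrist_force: [5.2, 0.3, -3.4]
gripper_width: 0.256
q -31.3 rad 0.0600 Ft 2.71 Fr -5.58 Fy 0.30 y -0.1142 w 0.256
[[0.0, 0.012, 0.008], [0.0, 0.023, 0.016], [0.0, 0.033, 0.025], [0.0, 0.043, 0.035], [0.0, 0.052, 0.046]]
```

```bash
python3 -m creep '[[0,0,0.011,0.009,0,0,0],[0,0,0.021,0.018,0,0,0],[0,0,0.031,0.027,0,0,0],[0,0,0.041,0.037,0,0,0],[0,0,0.05,0.048,0,0,0]]'; python3 nx.py 0.58707 0.16118 -4
```

```text
time_s: 14.4
tcp_pos: [0.54, -0.1146, 0.1981]
ee_rot: [[0.02, -1.0, -0.002], [-1.0, -0.02, -0.0], [0.0, 0.002, -1.0]]
wrist_force: [-0.6, 0.6, 4.0]
gripper_width: 0.254
q -51.9 rad 0.0599 Ft 2.79 Fr 2.93 Fy 0.56 y -0.1146 w 0.254
[[0.0, 0.009, 0.011], [0.0, 0.016, 0.023], [0.0, 0.023, 0.035], [0.0, 0.028, 0.048], [0.0, 0.033, 0.061]]
```

```bash
python3 -m creep '[[0,0,0.009,0.011,0,0,0],[0,0,0.016,0.023,0,0,0],[0,0,0.023,0.035,0,0,0],[0,0,0.028,0.048,0,0,0],[0,0,0.033,0.061,0,0,0]]'; python3 nx.py 0.58707 0.16118 -4
```

```text
time_s: 14.82
tcp_pos: [0.53, -0.1148, 0.1794]
ee_rot: [[0.021, -1.0, -0.002], [-1.0, -0.021, -0.0], [0.0, 0.002, -1.0]]
wrist_force: [2.6, 1.4, 0.9]
gripper_width: 0.258
q -72.3 rad 0.0599 Ft 1.61 Fr -2.17 Fy 1.37 y -0.1148 w 0.258
[[0.0, 0.004, 0.013], [0.0, 0.007, 0.027], [0.0, 0.009, 0.041], [0.0, 0.009, 0.055], [0.0, 0.009, 0.069]]
```

```bash
python3 -m creep '[[0,0,0.003,0.013,0,0,0],[0,0,0.006,0.027,0,0,0],[0,0,0.008,0.041,0,0,0],[0,0,0.008,0.055,0,0,0],[0,0,0.008,0.069,0,0,0]]'; python3 nx.py 0.58707 0.16118 -4
```

```text
time_s: 15.23
tcp_pos: [0.5272, -0.1148, 0.1582]
ee_rot: [[0.021, -1.0, -0.003], [-1.0, -0.021, -0.0], [0.0, 0.003, -1.0]]
wrist_force: [1.0, 0.7, 2.3]
gripper_width: 0.254
q -92.9 rad 0.0600 Ft 2.23 Fr -1.06 Fy 0.70 y -0.1148 w 0.254
[[0.0, -0.001, 0.014], [0.0, -0.003, 0.028], [0.0, -0.006, 0.041], [0.0, -0.011, 0.055], [0.0, -0.016, 0.068]]
```

```bash
python3 -m creep '[[0,0,-0.001,0.014,0,0,0],[0,0,-0.003,0.028,0,0,0],[0,0,-0.007,0.041,0,0,0],[0,0,-0.012,0.055,0,0,0],[0,0,-0.017,0.068,0,0,0]]'; python3 nx.py 0.58707 0.16118 -4
```

```text
time_s: 15.65
tcp_pos: [0.532, -0.1147, 0.1373]
ee_rot: [[0.02, -1.0, -0.003], [-1.0, -0.02, -0.0], [0.0, 0.004, -1.0]]
wrist_force: [-0.1, 1.9, 3.1]
gripper_width: 0.252
q -113.5 rad 0.0600 Ft 2.85 Fr -1.16 Fy 1.94 y -0.1147 w 0.252
[[0.0, -0.006, 0.013], [0.0, -0.013, 0.025], [0.0, -0.021, 0.036], [0.0, -0.029, 0.047], [0.0, -0.039, 0.058]]
```

```bash
python3 -m creep '[[0,0,-0.006,0.013,0,0,0],[0,0,-0.013,0.025,0,0,0],[0,0,-0.021,0.036,0,0,0],[0,0,-0.029,0.047,0,0,0],[0,0,-0.039,0.058,0,0,0]]'; python3 nx.py 0.58707 0.16118 -4
```

```text
time_s: 16.07
tcp_pos: [0.5436, -0.1145, 0.1196]
ee_rot: [[0.02, -1.0, -0.004], [-1.0, -0.02, -0.0], [0.0, 0.004, -1.0]]
wrist_force: [-0.4, 2.3, 4.8]
gripper_width: 0.252
q -133.7 rad 0.0601 Ft 3.76 Fr -3.06 Fy 2.27 y -0.1145 w 0.252
[[-0.0, -0.01, 0.009], [-0.0, -0.021, 0.018], [-0.0, -0.032, 0.027], [-0.0, -0.044, 0.034], [-0.0, -0.056, 0.041]]
```

```bash
python3 -m creep '[[0,0,-0.011,0.008,0,0,0],[0,0,-0.022,0.017,0,0,0],[0,0,-0.033,0.025,0,0,0],[0,0,-0.045,0.032,0,0,0],[0,0,-0.057,0.039,0,0,0]]'; python3 nx.py 0.58707 0.16118 -4
```

```text
time_s: 16.48
tcp_pos: [0.5602, -0.1142, 0.1074]
ee_rot: [[0.02, -1.0, -0.006], [-1.0, -0.02, -0.0], [0.0, 0.006, -1.0]]
wrist_force: [-3.4, 1.8, 5.1]
gripper_width: 0.253
q -153.5 rad 0.0601 Ft 5.31 Fr -3.03 Fy 1.81 y -0.1142 w 0.253
[[-0.0, -0.013, 0.005], [-0.0, -0.026, 0.01], [-0.0, -0.039, 0.014], [-0.0, -0.053, 0.017], [-0.0, -0.067, 0.019]]
```

```bash
python3 -m creep '[[0,0,-0.013,0.004,0,0,0],[0,0,-0.026,0.008,0,0,0],[0,0,-0.039,0.012,0,0,0],[0,0,-0.053,0.015,0,0,0],[0,0,-0.067,0.017,0,0,0]]'; python3 nx.py 0.58707 0.16118 -4
```

```text
time_s: 16.9
tcp_pos: [0.5789, -0.1138, 0.1016]
ee_rot: [[0.02, -1.0, -0.01], [-1.0, -0.02, -0.0], [-0.0, 0.01, -1.0]]
wrist_force: [-6.0, 2.5, 6.4]
gripper_width: 0.251
q -172.2 rad 0.0602 Ft 6.86 Fr -5.54 Fy 2.46 y -0.1138 w 0.251
[[-0.0, -0.014, 0.001], [-0.0, -0.028, 0.001], [-0.0, -0.042, 0.0], [-0.0, -0.056, -0.001], [-0.0, -0.069, -0.004]]
```

```bash
python3 -m creep '[[0,0,-0.014,-0.002,0.001,0,0],[0,0,-0.028,-0.003,0.002,0,0],[0,0,-0.042,-0.005,0.003,0,0],[0,0,-0.056,-0.007,0.003,0,0],[0,0,-0.07,-0.01,0.003,0,0]]'; python3 nx.py 0.58707 0.16118 -4;python3 fitF.py
```

```text
time_s: 17.32
tcp_pos: [0.5956, -0.1134, 0.1017]
ee_rot: [[0.019, -1.0, -0.012], [-1.0, -0.019, 0.001], [-0.001, 0.012, -1.0]]
wrist_force: [-7.1, 1.5, 0.4]
gripper_width: 0.255
q 171.8 rad 0.0601 Ft 6.99 Fr -1.44 Fy 1.53 y -0.1134 w 0.255
[[-0.0, -0.014, -0.003], [-0.0, -0.027, -0.006], [-0.0, -0.04, -0.011], [-0.0, -0.053, -0.016], [-0.0, -0.066, -0.023]]
[0.58708858 0.16114931 0.06002631] 7.708656994634979e-05
[ 19.  38.  59.  79.  98. 119. 139. 159. 180. 200. 220. 240. 260. 278.
 296. 312. 331. 350. 369. 388. 368. 349. 329. 308. 288. 267. 247. 226.
 207. 188. 172.]
[-1.6 -4.  -3.3 -2.5 -3.  -2.3 -2.3 -2.5 -3.3 -5.9 -6.6 -7.  -8.7 -9.2
 -9.8 -8.8 -8.3 -7.7 -7.  -4.7  4.7  4.   2.7  2.8  1.6  2.2  2.9  3.8
  5.3  6.9  7. ]
0 [ 5.56  3.32 -1.37] amp 3.59 phi -22.4 q_down 202.44615049575341 sd deg 2.0
[ 0.6  0.1  0.  -0.9 -0.3  0.1  0.6  0.8 -0.5  0.1  0.8 -0.1 -0.1 -0.7
  0.1  0.  -0.2 -0.6  0.6 -0.   0.4  0.1  0.7 -0.4 -0.1 -0.2 -0.3  0.
  0.4 -0.4]
0.1 [ 5.18  3.18 -1.33] amp 3.45 phi -22.7 q_down 202.7281073826391 sd deg 1.9
[ 0.4 -0.1 -0.1 -0.2 -0.5 -0.1  0.6  0.6 -0.8 -0.2  0.6 -0.1  0.2 -0.1
 -0.2 -0.1 -0.3 -0.6  0.8 -0.4  0.5 -0.2  0.6 -0.4  0.1 -0.1 -0.3  0.1
  0.2 -0.1]
```

```bash
python3 nx.py 0.58708 0.16116 6.2
```

```text
q 171.8 rad 0.0600 Ft 6.99 Fr -1.44 Fy 1.53 y -0.1134 w 0.255
[[0.0, 0.022, 0.002], [0.0, 0.043, 0.002], [0.0, 0.065, -0.001], [0.0, 0.086, -0.005], [0.0, 0.106, -0.012]]
```

```bash
python3 -m creep '[[0,0,0.022,0.002,0,0,0],[0,0,0.043,0.002,0,0,0],[0,0,0.065,-0.001,0,0,0],[0,0,0.086,-0.005,0,0,0],[0,0,0.105,-0.012,0,0,0]]'; python3 nx.py 0.58708 0.16116 0.4;python3 fitF.py
```

```text
time_s: 17.73
tcp_pos: [0.5642, -0.1141, 0.1056]
ee_rot: [[0.019, -1.0, -0.011], [-1.0, -0.019, 0.001], [-0.001, 0.011, -1.0]]
wrist_force: [4.3, -0.2, -1.7]
gripper_width: 0.26
q -157.6 rad 0.0601 Ft -4.63 Fr -0.10 Fy -0.18 y -0.1141 w 0.260
[[0.0, 0.001, -0.001], [0.0, 0.003, -0.001], [0.0, 0.004, -0.002], [0.0, 0.005, -0.002], [0.0, 0.006, -0.003]]
[0.58708813 0.16114738 0.06002742] 7.613104870828398e-05
[ 19.  38.  59.  79.  98. 119. 139. 159. 180. 200. 220. 240. 260. 278.
 296. 312. 331. 350. 369. 388. 368. 349. 329. 308. 288. 267. 247. 226.
 207. 188. 172. 202.]
[-1.6 -4.  -3.3 -2.5 -3.  -2.3 -2.3 -2.5 -3.3 -5.9 -6.6 -7.  -8.7 -9.2
 -9.8 -8.8 -8.3 -7.7 -7.  -4.7  4.7  4.   2.7  2.8  1.6  2.2  2.9  3.8
  5.3  6.9  7.  -4.6]
0 [ 5.52  3.28 -1.42] amp 3.58 phi -23.4 q_down 203.4000135456204 sd deg 2.1
[ 0.6  0.2  0.  -0.9 -0.3  0.   0.5  0.7 -0.6 -0.   0.7 -0.2 -0.2 -0.7
  0.1  0.  -0.2 -0.6  0.6  0.1  0.5  0.1  0.7 -0.3 -0.1 -0.2 -0.4 -0.
  0.4 -0.4  0.8]
0.1 [ 5.16  3.16 -1.36] amp 3.44 phi -23.3 q_down 203.31351543371701 sd deg 1.9
[ 0.5 -0.1 -0.1 -0.2 -0.5 -0.1  0.5  0.6 -0.9 -0.3  0.6 -0.1  0.2 -0.1
 -0.2 -0.1 -0.3 -0.6  0.8 -0.3  0.5 -0.2  0.7 -0.3  0.1 -0.1 -0.4  0.
  0.2 -0.1  0.5]
```

```bash
python3 -m creep '[[0,0,0.002,-0.001,0,0,0],[0,0,0.002,-0.001,0,0,0],[0,0,0.002,-0.001,0,0,0],[0,0,0.002,-0.001,0,0,0],[0,0,0.002,-0.001,0,0,0]]'; python3 -m creep '[[0,0,0,0,0,0,0],[0,0,0,0,0,0,0],[0,0,0,0,0,0,0],[0,0,0,0,0,0,0],[0,0,0,0,0,0,0]]'
python3 - <<'E'
from station import r
import cv2,numpy as np
s=r.sense();x,y,z=s["tcp_pos"];print(np.degrees(np.arctan2(x-.58708,z-.16116))%360,s["joint_velocities"].round(2),s["wrist_force"])
w=r.capture("wrist");c=r.capture("scene")
cv2.imwrite("pics/end.png",cv2.resize(np.hstack([w,c]),(800,300)))
E
```

```text
time_s: 18.15
tcp_pos: [0.5627, -0.1141, 0.1062]
ee_rot: [[0.019, -1.0, -0.013], [-1.0, -0.019, 0.001], [-0.001, 0.013, -1.0]]
wrist_force: [-2.5, 1.5, 4.8]
gripper_width: 0.257
time_s: 18.57
tcp_pos: [0.5627, -0.1141, 0.1062]
ee_rot: [[0.019, -1.0, -0.013], [-1.0, -0.019, 0.001], [-0.001, 0.013, -1.0]]
wrist_force: [-1.0, 2.0, 3.4]
gripper_width: 0.255
203.93515187887104 [ 0.06 -0.01 -0.11 -0.01 -0.01 -0.08] [-0.9979171   1.96617794  3.40754234]
```

View pics/end.png

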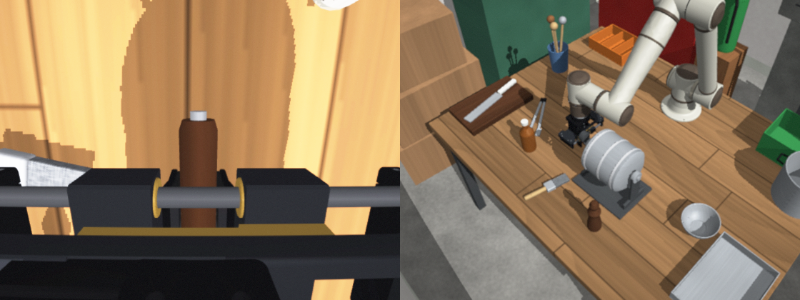

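```bash
python3 -c "
from station import r
print(r.finish_job())"
```

```text
the job is handed in; nothing more can be done
None
```

I gripped the crank handle and turned the drum about 369° one way. I then felt back through about 216°, turned it to where the heavy side should be straight down, and handed the job in at about 18.6 s with the handle still gripped.

**Where the weight pulls:** the force at the handle fitted about 5.5 N of bearing drag plus a 3.6 N pull from the weight. That puts the heavy side down at a crank angle of about 203°, give or take 2°. Fits made after the full turn, and again with the backward and final readings added, gave 202° to 204°.

**Last checks:**
- **Position:** the crank stood at 203.9°, with the same position reading in two successive checks and joint speeds near zero.
- **Grip and push:** the gripper was closed on the handle, with a leftover push of about 4 N.
- **Other things:** the pictures show the gripper on the handle. By eye, the brush, pepper mill, bottle, tongs and bowl look unmoved. The spice jar and spanner were not clearly visible in the last pictures.

**What disagreed:**
- **Stand position:** the stand fitted from its base plate was about 10 mm off along the axle from the handle seen by two cameras. I used the handle position.
- **Sideways loads:** I got up to about 11 N pushing toward or away from the axle at a few points in the turn. One of those was from rows I typed slightly wrong. Allowing for these loads changed the answer by 1° or less.

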